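Reset the bread-slicing fence to its marker and re-clamp it

TASK

The fence of the bread-slicing board is clamped too tight and at the wrong angle. Loosen the clamp knob until the fence is free, swing the fence by its grip post until its pointer lines up with the marker clip on the scale, then retighten the knob by feel so that the fence is snugly clamped there, not overtightened. Do not force the fence while it is clamped, and leave the marker clip and the other things where they are.

Things in the scene. Friction and masses are not known exactly. Their poses are not given: they have to be found in the camera images.
- knob_grip (a point): Middle of the bar grip of the black clamp knob, on the fence's vertical pivot axis, z = 78 mm at the start. The bar is 50 mm long (own x axis), 14 mm thick (own y), from z = 57 to 93 mm, on a round boss 40 mm wide. From above, counterclockwise (+z) loosens, clockwise tightens; it rises 2 mm per rad and stays where it is left. At the start it takes 0.7 to 1.45 rad of turning to free the washer.
- fence: Aluminium fence (bar 12 mm thick, 30 mm tall, reaching 178 mm from the pivot); its round hub carries a springy rubber friction ring, 62 mm wide, under the washer. Origin on the vertical pivot axis (the knob's axis) at the board's underside; own -x axis points outward along the fence. Swings 0.85 rad either side of the board's -x axis; loose, it drags 0.12 N m and stays where left.
- handle (a point): Middle of the black round grip post (18 mm diameter, z = 54 to 94 mm) that stands on the fence, 150 mm from the pivot axis; the fence's top edge under it is at z = 52 mm. Its own -x axis points outward along the fence.
- pointer (a point): Tip of the steel pointer at the free end of the fence, 192 mm from the pivot axis, on the fence's centre line, z = 30 mm.
- mark (a point): Where the pointer's tip must come: 192 mm from the pivot axis, at the inner end of the thin upright steel ridge (3 mm wide, 26 mm long, top at z = 32 mm) of the small dark steel marker clip that sits on the arc scale.
- slice_board: Light wooden board 300 x 380 mm, top at z = 18 mm, fixed to the table; origin under its centre; its x axis points away from the robot; the pivot axis is at x = +100 mm, y = 0 in its frame.
- washer: Steel washer, 60 mm wide, under the knob. Its push on the fence's ring is the clamp force. Knob torque, read at standstill: 0.03 to 0.1 N m while free; once the washer bears, tightening climbs by about 0.37 N m (34 N of clamp force) per rad. Snug is 0.25 to 0.37 N m, best 0.31, or about 0.6 rad past first bearing; where that comes differs each time. Loosening first takes up to 0.6 N m.
- spice_jar: Spice jar 42 x 42 x 96 mm standing on the far left corner of the board; origin at its foot. Leave alone.
- shaker: Small shaker 26 mm diameter, 86 mm tall, standing on the far right corner of the board; origin at its foot. Leave alone.

How it is judged (in metres and radians):
On the way, in this order (a step that is already met when the one before it is completed fails the run):
1. the clamp is loosened: the washer bears on the fence with under 5 N (contact force between washer and fence below 5 N), for 0.2 s.
2. with the clamp still loose, the pointer is brought to within 6 mm of the mark (contact force between washer and fence below 8 N and horizontal distance between pointer and mark below 0.006 m), for 0.2 s.
3. the clamp is tightened to over 14 N with the pointer within 6 mm of the mark (contact force between washer and fence above 14 N and horizontal distance between pointer and mark below 0.006 m), for 0.2 s.
At the end, for the whole second after the job is handed in: The pointer's tip is within 6 mm (horizontally) of the mark, the fence is at rest, and the clamp force of the washer on the fence is 14 to 26 N (a standing knob torque of about 0.25 to 0.37 N m) (all of step 3 and contact force between washer and fence below 26 N and angular speed of fence below 0.03 rad/s); the robot touches nothing.
It fails at once if the clamp is overtightened at the new setting: over 36 N with the pointer within 15 mm of the mark (contact force between washer and fence above 36 N and horizontal distance between pointer and mark below 0.015 m).
It fails at once if the clamp is wrung over 70 N (contact force between washer and fence above 70 N).
It fails at once if the fence is forced round (over 0.1 rad/s) while it is clamped with over 12 N (contact force between washer and fence above 12 N and angular speed of fence above 0.1 rad/s).
It fails at once if the marker clip is shifted by more than 4 mm (distance of mark from where it was at the start of the episode above 0.004 m).
It fails at once if a bystander on the board (spice jar, shaker) is moved by more than 20 mm (distance of any of spice_jar, shaker from where it was at the start of the episode above 0.02 m).
It also fails if it takes over 72 s, if anything falls off the work surface, if the arm or the gripper's body presses on something with over 40 N, if the wrist force passes 120 N, or if a joint passes its speed limit or range.

ROBOT

A 6-joint arm with a two-finger parallel gripper is mounted at the origin on a cart in front of the work surface, level with it; the furniture and walls round the work are solid. World frame = base frame: x ahead of the robot, y to its left, z up, the work surface at z = 0. Lengths are in mm, angles in rad, forces in N, time in s.
With the tool pointing down it reaches from about 400 to 925 mm from the base axis. Payload 12.5 kg.
Tool frame: the origin (TCP) lies midway between the tips of the shut fingers; the grasp point (between the pads) lies 19 mm behind it; z points along the fingers, y is the line along which they close (so a half turn about z gives the same grasp; the last joint's range is limited). The gripper opens to 95 mm and grips with 3 to 60 N. Pads are 20 mm wide; open, the fingers measure 119 mm over their backs; the gripper's body (75 mm by 180 mm) begins 59 mm behind the grasp point.
Start: joints at [1.108, 0.491, 1.559, -0, 1.092, -0.106], TCP at [218.283, 585.661, 214.661] pointing down, gripper open.
Joint ranges: [-3.1, 3.1], [-0.84, 2.19], [0.05, 2.79], [-1.13, 4.28], [0.06, 2.93], [-2.69, 2.69]. Speed limits (rad/s): [2.22, 2.22, 2.79, 3.14, 3.14, 3.14].

INTERFACE

Orientations are given as [roll, pitch, yaw] about the fixed x, y, z axes, in that order (R = Rz(yaw) Ry(pitch) Rx(roll)).
In Python, from cell import state, read_camera, camera_info, env gives the robot as it stands.
- The arm moves only by the tool move_arm, never from a script. Its argument "commands" is a list of rows, each a list of 3 entries, a list of its own where there are three numbers: the shift along the world's x, y, z in cm, then the turn, a rotation vector about the world's x, y, z in degrees, then the opening, from 0 (shut) to 1 (fully open). A call has 1 to 10 rows; each row shifts and turns the commanded pose from where the row before left it; what a row does not reach is not made up. A row lasts 1/10 s, in which the tool goes at most 50 mm and 8.59 degrees, less where a joint would pass 70% of its speed; a pose out of reach is approached as far as the arm can. A call with a gripper value outside its range is refused whole. The fingers move at their own pace and stop on an object; the grip force is fixed at half the most. Time passes only in rows, so rows that do not move let the fingers close. It gives the time, the measured TCP pose, the force, the opening and the grip force at its end, in the units of the state.
- state(): the state, without advancing time (a new reading comes with each control period).
- read_camera(name): name is "scene" or "top" or "wrist"; returns the picture (480x640x3 uint8, blue, green, red); there is no depth.
- camera_info(name): a dict with "K" (3x3 intrinsics, pixels), "cam_to_world" (4x4, takes a point from camera to world coordinates). Camera axes: x right, y down, z forward; pixel columns grow to the right and rows downward; lengths in mm; the calibration is good to about 2 mm. A picture is of the moment at which its call begins: read the wrist's pose just before it. camera_info takes no time and is no camera call; for the wrist camera it gives the pose at the moment of the call.
- env.job_done(): hands the job in; it is judged then, once.
The state is a dict: "t": time; "joints": joint angles; "qvel": joint speeds; "tau": joint torques, N m; "eef_pos": TCP position; "tcp_rot": TCP orientation; "ft_force": force on the tool from outside, world axes, zero at the start; "moment": the same for the moment, N m; "opening": opening from 0.0 (shut) to 1.0 (fully open); "grip_force": force on a finger pad.
Only numpy, scipy, OpenCV 4.12 (cv2) and the standard library are available. Lean on these libraries where they do the work, as an engineer would, in place of code of your own. Each camera call takes 0.05 s, during which the arm holds its last target. There are 200 camera calls.

## Working session

There is one attempt and no reset: what is moved stays moved. The work goes in short steps, Python scripts to look and compute and a tool call to move; the robot and the scene stay as the last step left them, time stands still between calls to the robot, and variables do not carry over. Pictures are saved under pics/ and viewed, at most 10 in all, crops included, and the job is handed in when it is done.

Besides the shell and the picture viewer there is one more tool, called after ">>>" as a command line: name --argument value ..., lists and objects as JSON in quotes. move_arm: Moves the arm, as the interface text tells. Its arguments: {"type":"object","properties":{"commands":{"type":"array"}},"required":["commands"]}

```bash
mkdir -p pics
cat > h.py <<'E'
import numpy as np, cv2
from cell import state, read_camera, camera_info, env
def ray(name,u,v,z,info=None):
    c=info or camera_info(name);K=np.array(c["K"]);T=np.array(c["cam_to_world"])
    d=T[:3,:3]@np.linalg.solve(K,[u,v,1.]);o=T[:3,3]
    return (o+d*(z-o[2])/d[2])[:2]
def proj(name,p):
    c=camera_info(name);K=np.array(c["K"]);T=np.linalg.inv(np.array(c["cam_to_world"]))
    q=K@(T[:3,:3]@np.array(p,float)+T[:3,3]);return q[:2]/q[2]
E
python3 - <<'E'
from h import *
for n in("top","scene"):
    cv2.imwrite(f"pics/{n}0.png",read_camera(n))
    print(n,np.round(np.array(camera_info(n)["cam_to_world"])[:3,3]),np.array(camera_info(n)["K"])[0,0])
print(state())
E
```

```text
top [406.  -2. 931.] 461.92026354669656
scene [  58. -475.  579.] 579.7206114888138
{'t': 0.1, 'joints': array([ 1.10837836e+00,  4.91488423e-01,  1.55939683e+00, -1.23578846e-05,
        1.09170986e+00, -1.05614523e-01]), 'qvel': array([-0.00107408, -0.00207244, -0.00271409,  0.00041439,  0.00039356,
       -0.00108587]), 'tau': array([ 3.37524485e-03, -6.13624549e+01, -2.58609992e+01,  6.94777141e-02,
        4.70365933e-02, -4.45913224e-05]), 'eef_pos': array([218.19088457, 585.44014915, 214.1240674 ]), 'tcp_rot': array([-3.14059462e+00, -9.47781288e-05,  2.78479486e+00]), 'ft_force': array([-0.24272909,  0.31944454,  0.16970977]), 'moment': array([0.0027959 , 0.01415377, 0.01080822]), 'grip_force': 0.0, 'opening': 0.9966038863194635}
```

View pics/top0.png

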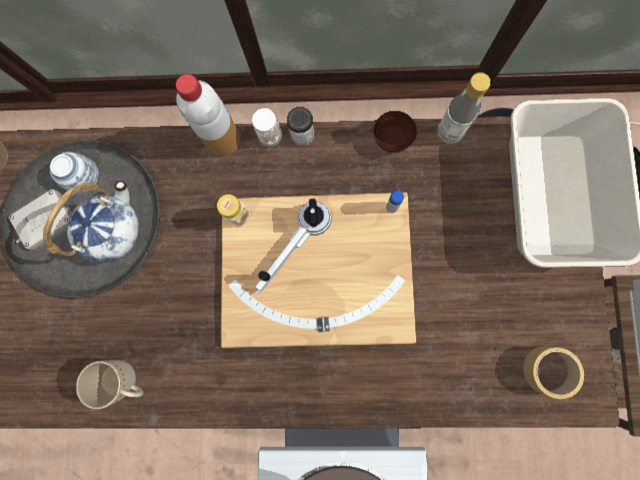

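The top view shows the board (columns 222–413), the knob near (314,214), the fence going lower-left to about (259,290), and the clip near (323,325). I'll enlarge that area.

Run:
```python
from h import *
a=cv2.imread("pics/top0.png")[185:345,215:415]
cv2.imwrite("pics/c0.png",cv2.resize(a,None,fx=4,fy=3.75*4/3.75*0.9375,interpolation=cv2.INTER_CUBIC)[:600])
```

```text
(no output)
```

View pics/c0.png

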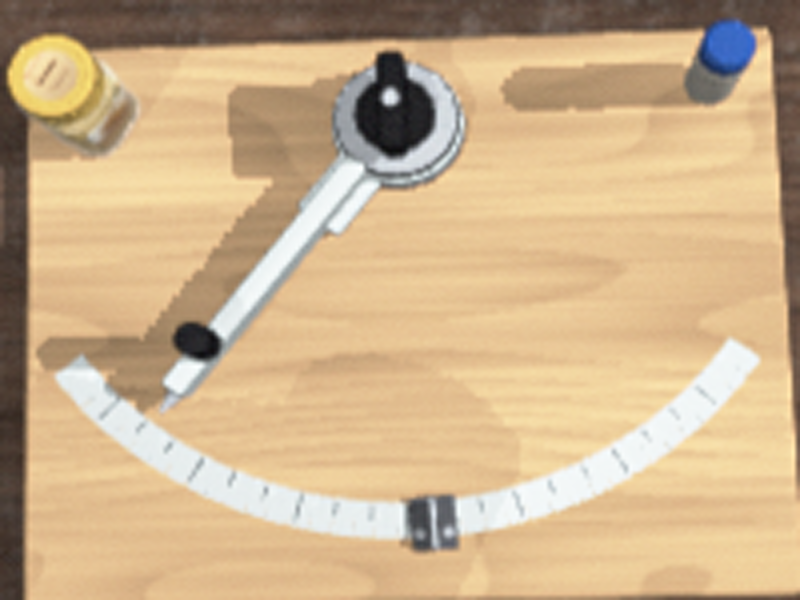

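The crop shows the knob dot at (390,97), the pointer tip at (163,410), the post top near (191,335), and the ridge's inner end at (432,497). The knob bar runs about (388,60) to (394,150).

Run:
```python
from h import *
P={}
for n,c,z in [("knob",(390,97),93),("barA",(389,55),93),("post",(191,335),94),("ptr",(163,410),30),("mark",(432,498),32),("ridgeout",(437,546),32),("bTL",(28,48),18),("bTR",(770,28),18),("washer",(399,122),56)]:
    P[n]=ray("top",215+c[0]/4,185+c[1]/3.75,z); print(n,np.round(P[n],1))
k=P["knob"]
for n in("post","ptr","mark"):
    d=P[n]-k;print(n,np.hypot(*d),np.arctan2(-d[1],-d[0]))
e=P["bTL"]-P["bTR"];y=e/np.hypot(*e);print("yaw",np.arctan2(-y[0],y[1]), "pivot by board", (P["bTL"]+P["bTR"])/2-50*np.array([y[1],-y[0]]))
```

```text
knob [595.3  43.3]
barA [616.7  43.5]
post [478.5 135.1]
ptr [445.2 158.9]
mark [398.7  28.2]
ridgeout [374.6  26.1]
bTL [643.4 233. ]
bTR [ 646.3 -145.4]
washer [590.3  41. ]
post 148.5427944533903 -0.6663192859453758
ptr 189.46563095737974 -0.6565555544599719
mark 197.1446717759321 0.07641000251124175
yaw 0.007689591844179213 pivot by board [594.85650061  43.42066584]
```

View pics/scene0.png

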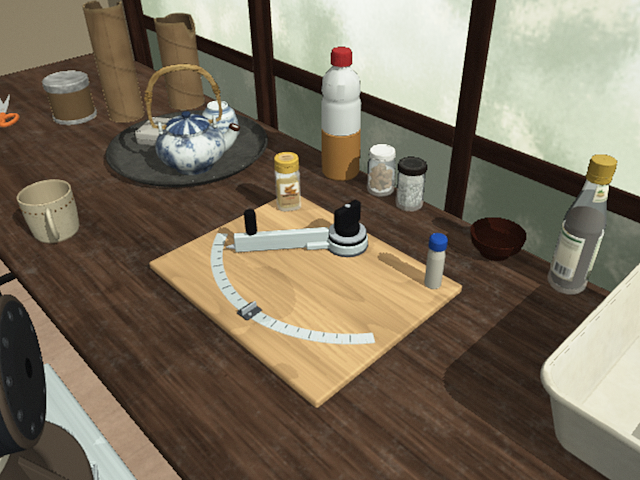

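The side view confirms the layout: the fence leans toward the left end of the scale, and the clip is near (248,311). Next I go above the knob, yawing to 0 so joint 6 has enough counterclockwise range.

>>> move_arm --commands '[[[1.88,-2.71,-0.2],[0,0,-8],1],[[1.88,-2.71,-0.2],[0,0,-8],1],[[1.88,-2.71,-0.2],[0,0,-8],1],[[1.88,-2.71,-0.2],[0,0,-8],1],[[1.88,-2.71,-0.2],[0,0,-8],1],[[1.88,-2.71,-0.2],[0,0,-8],1],[[1.88,-2.71,-0.2],[0,0,-8],1],[[1.88,-2.71,-0.2],[0,0,-8],1],[[1.88,-2.71,-0.2],[0,0,-8],1],[[1.88,-2.71,-0.2],[0,0,-8],1]]'

```text
t: 1.1
eef_pos: [406.8, 313.4, 194.4]
tcp_rot: [-3.141, 0.0, 1.383]
ft_force: [0.9, -0.1, -0.2]
opening: 1.001
grip_force: 0.0
```

>>> move_arm --commands '[[[1.88,-2.71,-0.2],[0,0,-8],1],[[1.88,-2.71,-0.2],[0,0,-8],1],[[1.88,-2.71,-0.2],[0,0,-8],1],[[1.88,-2.71,-0.2],[0,0,-8],1],[[1.88,-2.71,-0.2],[0,0,-8],1],[[1.88,-2.71,-0.2],[0,0,-8],1],[[1.88,-2.71,-0.2],[0,0,-8],1],[[1.88,-2.71,-0.2],[0,0,-8],1],[[1.88,-2.71,-0.2],[0,0,-7.6],1],[[0,0,0],[0,0,0],1]]'

```text
t: 2.1
eef_pos: [577.0, 68.0, 175.9]
tcp_rot: [3.141, 0.0, 0.132]
ft_force: [0.2, -0.2, 0.8]
opening: 0.998
grip_force: 0.0
```

Run:
```python
from h import *
s=state();print(s["eef_pos"],s["tcp_rot"],s["joints"],s["t"])
cv2.imwrite("pics/w1.png",read_camera("wrist"))
c=camera_info("wrist");print(np.round(np.array(c["cam_to_world"]),3),c["K"]); np.save("w1.npy",c["cam_to_world"])
```

```text
[577.03478408  67.99085152 175.91797686] [3.14117240e+00 2.26173251e-04 1.31981426e-01] [ 3.83257790e-03  4.70718342e-01  1.71367742e+00 -5.45090715e-04
  9.57367571e-01  1.44296126e+00] 2.1
[[ 1.37000e-01 -9.55000e-01 -2.62000e-01  6.48429e+02]
 [-9.91000e-01 -1.31000e-01 -3.70000e-02  7.97050e+01]
 [ 1.00000e-03  2.65000e-01 -9.64000e-01  3.46889e+02]
 [ 0.00000e+00  0.00000e+00  0.00000e+00  1.00000e+00]] [[337.03794744   0.         315.12309628]
 [  0.         337.03794744 240.25676865]
 [  0.           0.           1.        ]]
```

View pics/w1.png

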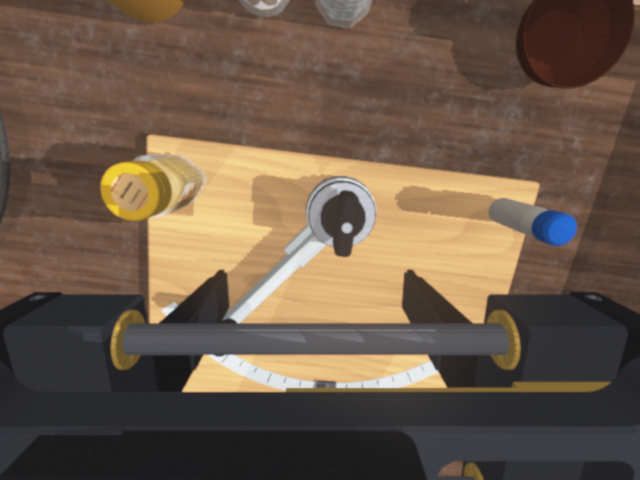

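The wrist view shows the knob dot at (347,228), the top of the bar running from about (346,195) to (344,252), and the washer ring centred near (341,214).

Run:
```python
from h import *
a=cv2.imread("pics/w1.png")[150:290,260:430]
cv2.imwrite("pics/w1c.png",cv2.resize(a,None,fx=4,fy=4,interpolation=cv2.INTER_CUBIC))
c=camera_info("wrist")
for n,u,v,z in [("dot",347,228,93),("e1",346,195,93),("e2",344,252,93),("washer",341,212,55)]: print(n,ray("wrist",u,v,z,c))
```

```text
dot [592.44681985  46.87674808]
e1 [617.54913415  51.74314993]
e2 [572.93310558  46.08447239]
washer [597.58945836  49.50996743]
```

View pics/w1c.png

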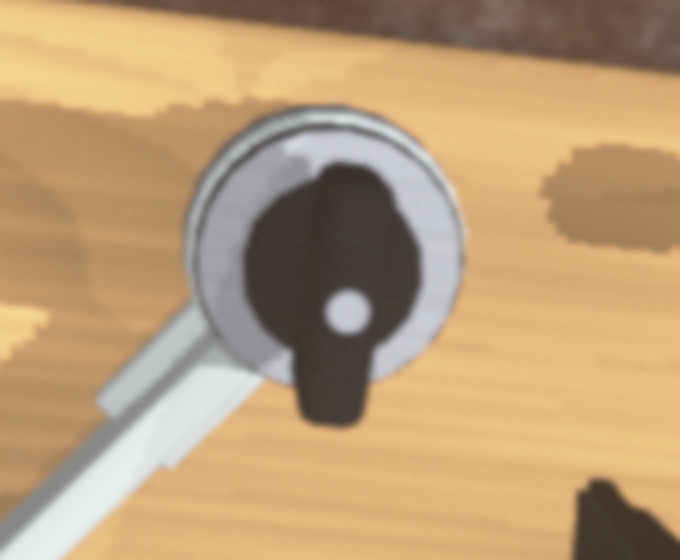

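>>> move_arm --commands '[[[0.85,-1.15,-1.5],[0,0,-5.5],1],[[0.85,-1.15,-1.5],[0,0,0],1],[[0,0,-2.5],[0,0,0],1],[[0,0,-2],[0,0,0],1],[[0,0,0],[0,0,0],1],[[0,0,0],[0,0,0],1]]'

```text
t: 2.75
eef_pos: [592.4, 48.0, 101.6]
tcp_rot: [3.142, 0.001, 0.045]
ft_force: [1.0, -0.4, 0.1]
opening: 1.0
grip_force: 0.0
```

Run:
```python
from h import *
s=state();print(s["eef_pos"],s["tcp_rot"],s["joints"],s["t"],s["moment"])
c=camera_info("wrist");a=read_camera("wrist")
cv2.imwrite("pics/w2.png",a[150:390,160:480]); 
for z in(57,93):print(proj("wrist",[594,45,z]),proj("wrist",[619,45,z]),proj("wrist",[569,45,z]))
b=a[150:390,160:480];cv2.imwrite("pics/w2.png",cv2.resize(b,None,fx=2.5,fy=2.5,interpolation=cv2.INTER_CUBIC))
```

```text
[592.39615305  48.03665994 101.62042846] [3.14157259e+00 8.28875288e-04 4.52609647e-02] [-3.01579842e-02  5.80822030e-01  1.74773384e+00 -1.13429965e-04
  8.13861793e-01  1.49545530e+00] 2.75 [-0.07952086  0.18274359 -0.04615972]
[319.66975132 258.56652137] [321.52210854 222.37097776] [317.9214773  292.72825239]
[320.54387187 278.43849792] [322.77242766 236.19698164] [318.46234213 317.89318533]
```

View pics/w2.png

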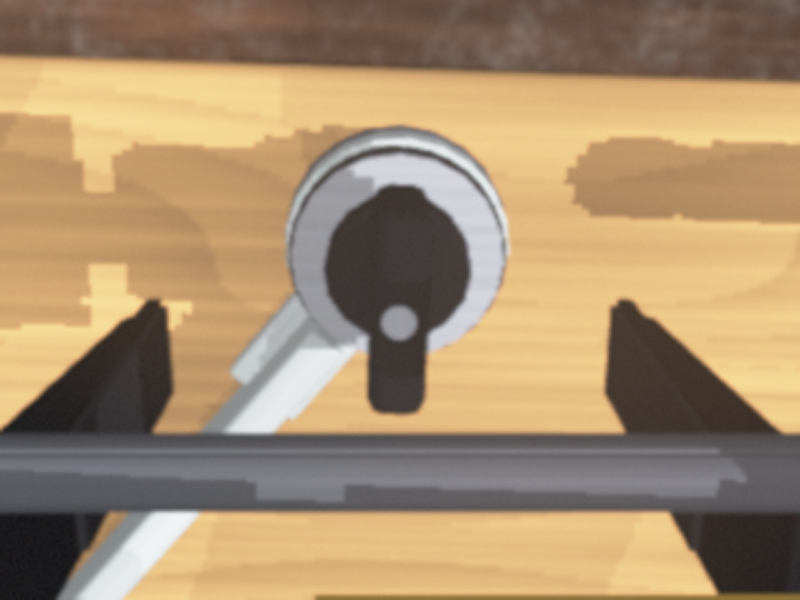

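The crop shows the bar upright in the image, which matches a tool yaw of about 0.03. Its dot is at (398,322) and its ends at y=185 and y=412, so the knob centre is close to (594, 45.8). I'll descend and grip.

>>> move_arm --commands '[[[0.16,-0.2,-1],[0,0,0],1],[[0,0,-1],[0,0,0],0.6],[[0,0,-1],[0,0,0],0.4],[[0,0,-0.9],[0,0,0],0.3],[[0,0,0],[0,0,0],0],[[0,0,0],[0,0,0],0],[[0,0,0],[0,0,0],0],[[0,0,0],[0,0,0],0]]'

```text
t: 3.6
eef_pos: [594.3, 45.8, 63.1]
tcp_rot: [3.141, -0.001, 0.043]
ft_force: [-0.5, 0.2, -1.1]
opening: 0.466
grip_force: 0.0
```

Run:
```python
from h import *
s=state()
for k in("t","eef_pos","tcp_rot","ft_force","moment","opening","grip_force"):print(k,s[k])
```

```text
t 3.6
eef_pos [594.27072893  45.77907333  63.05846488]
tcp_rot [ 3.14145561e+00 -6.64165248e-04  4.29132631e-02]
ft_force [-0.50304195  0.23331369 -1.09863266]
moment [-0.08336117  0.17516637 -0.04629709]
opening 0.46648743243577817
grip_force 0.0
```

>>> move_arm --commands '[[[0,0,0],[0,0,0],0],[[0,0,0],[0,0,0],0],[[0,0,0],[0,0,0],0],[[0,0,0],[0,0,0],0],[[0,0,0],[0,0,0],0],[[0,0,0],[0,0,0],0]]'

```text
t: 4.2
eef_pos: [594.1, 45.8, 62.8]
tcp_rot: [3.141, -0.0, 0.043]
ft_force: [-1.2, 0.5, 1.5]
opening: 0.148
grip_force: 30.0
```

```bash
cat > s.py <<'E'
from h import *
np.set_printoptions(precision=3,suppress=True)
s=state()
for k in("t","eef_pos","tcp_rot","ft_force","moment","opening","grip_force"):print(k,s[k])
print("q6",s["joints"][5])
E
python3 s.py
```

```text
t 4.2
eef_pos [594.072  45.762  62.768]
tcp_rot [ 3.141 -0.     0.043]
ft_force [-1.202  0.51   1.525]
moment [0.011 0.344 0.27 ]
opening 0.14781638677295972
grip_force 29.997734427452087
q6 1.4938172770448823
```

>>> move_arm --commands '[[[0,0,0.014],[0,0,4],0],[[0,0,0.014],[0,0,4],0],[[0,0,0.014],[0,0,4],0],[[0,0,0.014],[0,0,4],0],[[0,0,0.014],[0,0,4],0],[[0,0,0.014],[0,0,4],0],[[0,0,0.014],[0,0,4],0],[[0,0,0.014],[0,0,4],0],[[0,0,0.014],[0,0,4],0],[[0,0,0.014],[0,0,4],0]]'

```text
t: 5.2
eef_pos: [594.5, 45.0, 64.1]
tcp_rot: [3.14, -0.0, 0.744]
ft_force: [0.9, -5.8, 0.4]
opening: 0.149
grip_force: 29.9
```

```bash
python3 s.py
```

```text
t 5.2
eef_pos [594.458  45.026  64.073]
tcp_rot [ 3.14  -0.     0.744]
ft_force [ 0.942 -5.753  0.351]
moment [-1.191 -0.126 -0.109]
opening 0.14938166354000368
grip_force 29.93025630712509
q6 0.7933210539202014
```

>>> move_arm --commands '[[[0,0,0.014],[0,0,4],0],[[0,0,0.014],[0,0,4],0],[[0,0,0.014],[0,0,4],0],[[0,0,0.014],[0,0,4],0],[[0,0,0.014],[0,0,4],0],[[0,0,0.014],[0,0,4],0],[[0,0,0.014],[0,0,4],0],[[0,0,0.014],[0,0,4],0],[[0,0,0.014],[0,0,4],0],[[0,0,0.014],[0,0,4],0]]'

```text
t: 6.2
eef_pos: [595.2, 44.6, 65.5]
tcp_rot: [3.139, 0.001, 1.442]
ft_force: [4.4, -7.6, -3.2]
opening: 0.148
grip_force: 29.9
```

```bash
python3 s.py
```

```text
t 6.2
eef_pos [595.239  44.632  65.484]
tcp_rot [3.139 0.001 1.442]
ft_force [ 4.369 -7.641 -3.166]
moment [-1.538 -0.876 -0.081]
opening 0.14829081782781028
grip_force 29.934238493442535
q6 0.09500469520466848
```

>>> move_arm --commands '[[[0.03,-0.05,0.014],[0,0,4],0],[[0,0,0.014],[0,0,4],0],[[0,0,0.014],[0,0,4],0],[[0,0,0.014],[0,0,4],0],[[0,0,0],[0,0,0],0],[[0,0,0],[0,0,0],0]]'

```text
t: 6.8
eef_pos: [595.6, 44.6, 66.1]
tcp_rot: [3.139, 0.001, 1.718]
ft_force: [4.8, -4.9, -2.5]
opening: 0.146
grip_force: 30.0
```

```bash
python3 s.py
```

```text
t 6.8
eef_pos [595.636  44.57   66.053]
tcp_rot [3.139 0.001 1.718]
ft_force [ 4.843 -4.892 -2.452]
moment [-0.918 -0.898  0.03 ]
opening 0.1457130712286121
grip_force 29.952822625637054
q6 -0.1825135567509788
```

>>> move_arm --commands '[[[0,0,0],[0,0,0],0.6],[[0,0,0],[0,0,0],0.6],[[0,0,1],[0,0,0],0.6],[[0,0,2],[0,0,0],0.6],[[0,0,2],[0,0,0],0.6],[[-2.95,2.28,0],[0,0,8.5],0.6],[[-2.95,2.28,0],[0,0,8.5],0.6],[[-2.95,2.28,0],[0,0,8.5],0.6],[[-2.95,2.28,0],[0,0,8.5],0.6],[[0,0,0],[0,0,8.5],0.6]]'

```text
t: 7.8
eef_pos: [473.0, 138.3, 116.8]
tcp_rot: [-3.141, -0.001, 2.469]
ft_force: [0.8, -0.1, -0.8]
opening: 0.602
grip_force: 0.0
```

>>> move_arm --commands '[[[0,0,0],[0,0,0],0.6],[[0,0,0],[0,0,0],0.6]]'

```text
t: 8.0
eef_pos: [476.9, 136.4, 116.6]
tcp_rot: [3.141, 0.001, 2.456]
ft_force: [0.2, -0.1, -0.1]
opening: 0.599
grip_force: 0.0
```

```bash
python3 s.py
python3 - <<'E'
from h import *
for p in([477.5,135.5,94],[477.5,135.5,54]):print(proj("wrist",p),proj("top",p))
a=read_camera("wrist");t=read_camera("top")[185:345,215:415]
t=cv2.resize(t,None,fx=3,fy=3,interpolation=cv2.INTER_CUBIC)
w=cv2.resize(a[240:480,220:420],(400,480),interpolation=cv2.INTER_CUBIC)
w=w[:, :200] if 0 else w
o=np.zeros((480,800,3),np.uint8);o[:, :400]=w;o[:,400:]=t[:, 0:400];cv2.imwrite("pics/w3.png",o)
E
```

```text
t 8.0
eef_pos [476.889 136.444 116.557]
tcp_rot [3.141 0.001 2.456]
ft_force [ 0.233 -0.069 -0.122]
moment [ 0.014 -0.054  0.013]
opening 0.5988110999221564
grip_force 0.0
q6 -0.7395583654146803
[315.83176298 276.95243172] [262.51350369 274.88600075]
[315.65944157 256.52260386] [265.91216971 276.61557171]
```

View pics/w3.png

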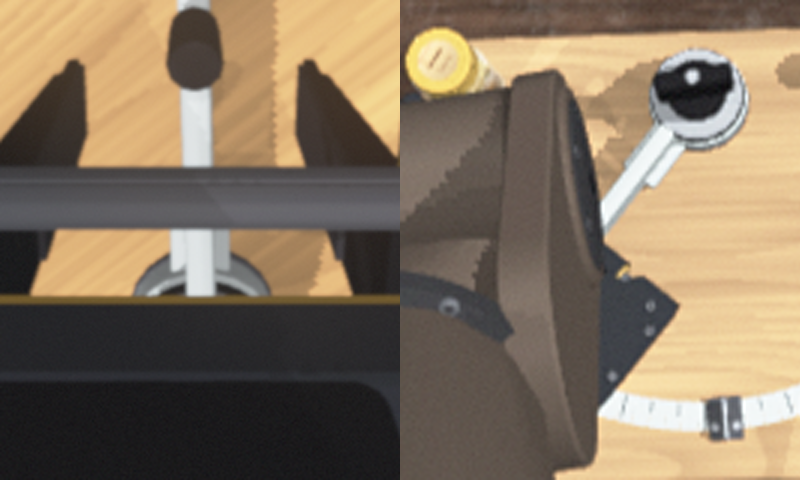

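The left half shows the post between the open fingers, with its top face centred at crop (194,62). The right half shows the knob bar turned and the clip at crop (725,418), undisturbed.

Run:
```python
from h import *
print(ray("wrist",220+97,240+31,94))
```

```text
[474.83324083 138.29339482]
```

>>> move_arm --commands '[[[-0.1,0.08,-2],[0,0,0],0.6],[[0,0,-2],[0,0,0],0.5],[[0,0,-1.2],[0,0,0],0.3],[[0,0,0],[0,0,0],0],[[0,0,0],[0,0,0],0],[[0,0,0],[0,0,0],0],[[0,0,0],[0,0,0],0],[[0,0,0],[0,0,0],0]]'

```text
t: 8.9
eef_pos: [475.8, 137.3, 64.7]
tcp_rot: [3.14, 0.001, 2.46]
ft_force: [0.3, 0.2, 4.0]
opening: 0.18
grip_force: 30.0
```

```bash
python3 s.py
python3 - <<'E'
from h import *
p=state()["eef_pos"][:2];c=np.array([595.3,44.3])
d=p-c;print(np.hypot(*d),np.arctan2(-d[1],-d[0]))
a0=np.arctan2(-d[1],-d[0]);r=np.hypot(*d)
for n in range(0,9):
    a=a0+n*(0.074-a0)/8;print(np.round(c-r*np.array([np.cos(a),np.sin(a)])-p,1),end=" ")
print(np.degrees(0.074-a0))
E
```

```text
t 8.9
eef_pos [475.82  137.312  64.675]
tcp_rot [3.14  0.001 2.46 ]
ft_force [0.267 0.22  4.014]
moment [-0.065 -0.038  0.025]
opening 0.18040969660348283
grip_force 30.001658090623096
q6 -0.7418386462372842
151.4154975622899 -0.6614737253042899
[0. 0.] [ -8.  -11.4] [-15.  -23.4] [-20.8 -36.1] [-25.5 -49.2] [-28.9 -62.7] [-31.  -76.4] [-31.9 -90.3] [ -31.5 -104.2] 42.13954040269987
```

>>> move_arm --commands '[[[-0.41,-0.56,0],[0,0,2.63],0],[[-0.39,-0.58,0],[0,0,2.63],0],[[-0.36,-0.59,0],[0,0,2.63],0],[[-0.34,-0.61,0],[0,0,2.63],0],[[-0.3,-0.63,0],[0,0,2.63],0],[[-0.28,-0.64,0],[0,0,2.63],0],[[-0.25,-0.65,0],[0,0,2.63],0],[[-0.22,-0.66,0],[0,0,2.63],0],[[0,0,0],[0,0,0],0]]'

```text
t: 9.8
eef_pos: [450.8, 87.6, 64.7]
tcp_rot: [3.141, 0.002, 2.827]
ft_force: [2.3, -1.0, 4.4]
opening: 0.18
grip_force: 30.0
```

```bash
python3 s.py
```

```text
t 9.8
eef_pos [450.756  87.596  64.657]
tcp_rot [3.141 0.002 2.827]
ft_force [ 2.346 -0.958  4.41 ]
moment [-0.255 -0.54   0.119]
opening 0.17978804222990127
grip_force 30.00067452318035
q6 -1.2085437589940617
```

>>> move_arm --commands '[[[-0.18,-0.67,0],[0,0,2.63],0],[[-0.16,-0.68,0],[0,0,2.63],0],[[-0.12,-0.68,0],[0,0,2.63],0],[[-0.09,-0.69,0],[0,0,2.63],0],[[-0.06,-0.69,0],[0,0,2.63],0],[[-0.03,-0.7,0],[0,0,2.63],0],[[0,0,0],[0,0,0],0],[[0,0,0],[0,0,0],0]]'

```text
t: 10.6
eef_pos: [444.9, 47.0, 64.6]
tcp_rot: [3.142, 0.003, 3.1]
ft_force: [5.2, -0.3, 5.2]
opening: 0.182
grip_force: 30.0
```

```bash
python3 s.py
python3 - <<'E'
from h import *
p=state()["eef_pos"][:2];c=np.array([595.3,44.3])
d=p-c;print(np.hypot(*d),np.arctan2(-d[1],-d[0]))
cv2.imwrite("pics/s4.png",cv2.resize(read_camera("scene")[190:340,180:400],(792,540),interpolation=cv2.INTER_CUBIC))
E
```

```text
t 10.6
eef_pos [444.897  47.027  64.646]
tcp_rot [3.142 0.003 3.1  ]
ft_force [ 5.196 -0.349  5.229]
moment [-0.052 -0.825 -0.013]
opening 0.18166549324016856
grip_force 30.000911538954824
q6 -1.5724193736788148
150.4274758565505 -0.01812875091667346
```

View pics/s4.png

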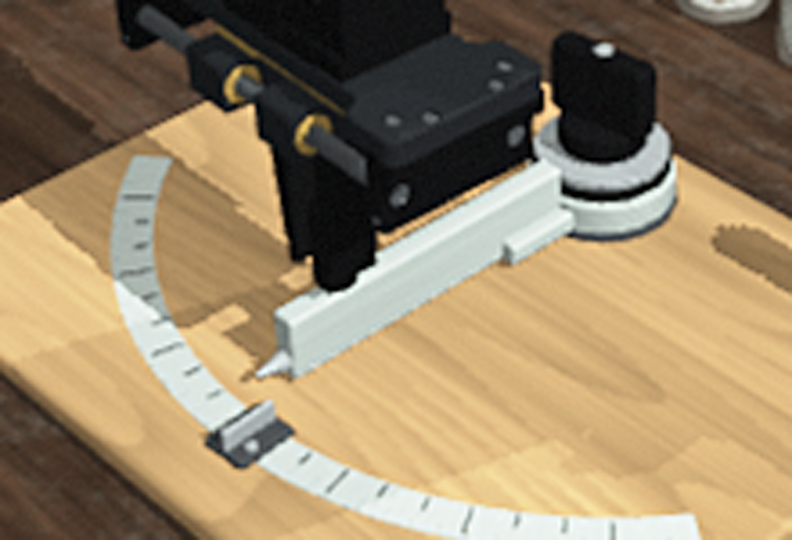

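The scene crop shows the pointer tip at (254,376). The ridge's inner end, top edge, is at about (271,405).

Run:
```python
from h import *
f=lambda x,y,z:ray("scene",180+x/3.6,190+y/3.6,z)
t=f(254,376,30);m=f(271,405,32);o=f(223,445,32);k=f(603,49,95)
print(t,m,o,k)
for c in([595.3,44.3],k):
    for p in(t,m,o):d=p-c;print(np.hypot(*d),np.arctan2(-d[1],-d[0]))
```

```text
[403.40132034  46.08072513] [396.54464543  26.33332859] [369.82652459  21.47473256] [597.71745901  46.01414192]
191.9069416106895 -0.009279240622211055
199.56575921300805 0.09015089050067916
226.62586116471934 0.10088890468983394
194.31615007558275 -0.0003426540206157529
202.13321185222162 0.09752005826485724
229.20833449523684 0.10726718158874167
```

>>> move_arm --commands '[[[0.02,-0.48,0],[0,0,1.8],0],[[0.03,-0.48,0],[0,0,1.8],0],[[0.04,-0.47,0],[0,0,1.8],0],[[0,0,0],[0,0,0],0],[[0,0,0],[0,0,0],0]]'

```text
t: 11.15
eef_pos: [445.5, 32.8, 64.6]
tcp_rot: [-3.141, 0.002, -3.088]
ft_force: [2.7, -0.2, 6.4]
opening: 0.184
grip_force: 30.0
```

>>> move_arm --commands '[[[0,0,0],[0,0,0],0.5],[[0,0,0],[0,0,0],0.5],[[0,0,0],[0,0,0],0.5],[[0,0,2],[0,0,0],0.5],[[0,0,3],[0,0,0],0.5],[[4,0.8,1],[0,0,-8],0.5],[[4,0,0],[0,0,-8],0.5],[[3,0,0],[0,0,-8],0.5],[[2,0,0],[0,0,-8],0.5],[[0,0,0],[0,0,-8],0.5]]'

```text
t: 12.15
eef_pos: [576.2, 40.7, 123.4]
tcp_rot: [3.141, 0.0, 2.493]
ft_force: [-1.1, 0.7, -0.1]
opening: 0.498
grip_force: 0.0
```

```bash
python3 s.py
python3 - <<'E'
from h import *
a=cv2.resize(read_camera("scene")[260:340,200:320],(600,400),interpolation=cv2.INTER_CUBIC)
b=cv2.resize(read_camera("top")[270:340,280:360],(200,175),interpolation=cv2.INTER_CUBIC)
o=np.zeros((400,800,3),np.uint8);o[:,:600]=a;o[:175,600:]=b;cv2.imwrite("pics/s5.png",o)
E
```

```text
t 12.15
eef_pos [576.198  40.707 123.438]
tcp_rot [3.141 0.    2.493]
ft_force [-1.064  0.662 -0.137]
moment [-0.034  0.052  0.011]
opening 0.49812220683335373
grip_force 0.0
q6 -0.9656864148962141
```

View pics/s5.png

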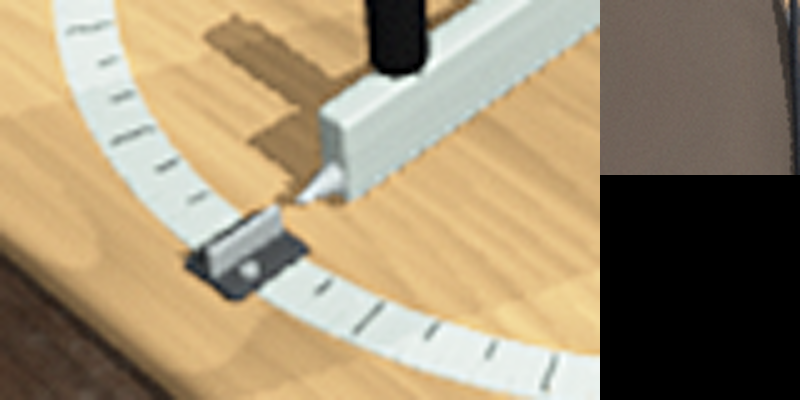

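The crop shows the pointer tip at (297,202), pointing straight at the ridge, whose inner end is near (278,210). I'll put numbers on the angular error.

Run:
```python
from h import *
f=lambda x,y,z:ray("scene",200+x/5,260+y/5,z)
c=np.array([595.3,44.3])
for n,x,y,z in [("tip",297,202,30),("base",338,177,30),("rin",278,209,32),("rout",210,254,32),("postbase",397,68,54)]:
    p=f(x,y,z);d=p-c;print(n,p,np.hypot(*d),np.arctan2(-d[1],-d[0]))
```

```text
tip [404.59112062  27.54460052] 191.44351670398223 0.08763349564979642
base [419.40617216  27.64213179] 176.68085138773887 0.0944224931711661
rin [397.75294922  27.14963435] 198.2901215705477 0.08659947717659877
rout [373.23065808  25.84797813] 222.8346241746972 0.08290082520937633
postbase [444.69716097  29.80903366] 151.29839136151935 0.095924439036676
```

>>> move_arm --commands '[[[1,0.2,0],[0,0,-7.4],0.5],[[0.95,0.19,0],[0,0,-7.4],0.5],[[0,0,0],[0,0,-7.4],0.5],[[0,0,0],[0,0,-7.4],0.5],[[0,0,0],[0,0,-7.4],0.5],[[0,0,0],[0,0,-7.4],0.5],[[0,0,0],[0,0,0],0.4],[[0,0,0],[0,0,0],0.4]]'

```text
t: 13.05
eef_pos: [593.5, 44.6, 124.0]
tcp_rot: [-3.141, -0.0, 1.73]
ft_force: [0.6, -0.4, -0.0]
opening: 0.416
grip_force: 0.0
```

```bash
python3 s.py
```

```text
t 13.05
eef_pos [593.513  44.629 124.007]
tcp_rot [-3.141 -0.     1.73 ]
ft_force [ 0.631 -0.418 -0.026]
moment [-0.057  0.032  0.002]
opening 0.4162318505921374
grip_force 0.0
q6 -0.19507908911182384
```

>>> move_arm --commands '[[[0.19,0,-2],[0,0,-0.7],0.4],[[0,0,-2],[0,0,0],0.4],[[0,0,-1.8],[0,0,0],0.4],[[0,0,0],[0,0,0],0.4],[[0,0,0],[0,0,0],0.4]]'

```text
t: 13.55
eef_pos: [595.8, 44.6, 66.3]
tcp_rot: [-3.141, -0.0, 1.714]
ft_force: [-0.5, 0.5, 0.3]
opening: 0.403
grip_force: 0.0
```

```bash
python3 s.py
```

```text
t 13.55
eef_pos [595.761  44.586  66.266]
tcp_rot [-3.141 -0.     1.714]
ft_force [-0.504  0.472  0.301]
moment [-0.095  0.056  0.016]
opening 0.40313807464454837
grip_force 0.0
q6 -0.17942994017826794
```

>>> move_arm --commands '[[[0,0,0],[0,0,0],0],[[0,0,0],[0,0,0],0],[[0,0,0],[0,0,0],0],[[0,0,0],[0,0,0],0],[[0,0,0],[0,0,0],0],[[0,0,0],[0,0,0],0]]'

```text
t: 14.15
eef_pos: [595.8, 44.5, 66.5]
tcp_rot: [3.141, 0.0, 1.712]
ft_force: [-2.6, -0.3, 6.0]
opening: 0.142
grip_force: 30.0
```

```bash
python3 s.py
```

```text
t 14.15
eef_pos [595.753  44.547  66.516]
tcp_rot [3.141 0.    1.712]
ft_force [-2.626 -0.266  5.973]
moment [-0.122  0.502 -0.003]
opening 0.14249023551674633
grip_force 29.996862709522247
q6 -0.17700742502236316
```

>>> move_arm --commands '[[[0,0,-0.01],[0,0,-3],0],[[0,0,-0.01],[0,0,-3],0],[[0,0,-0.01],[0,0,-3],0],[[0,0,-0.01],[0,0,-3],0],[[0,0,0],[0,0,0],0],[[0,0,0],[0,0,0],0],[[0,0,0],[0,0,0],0]]'

```text
t: 14.85
eef_pos: [595.5, 44.5, 66.1]
tcp_rot: [-3.141, 0.0, 1.502]
ft_force: [-3.8, -0.3, 7.2]
opening: 0.144
grip_force: 30.0
```

```bash
python3 s.py|egrep "rot|force|moment|pos"
```

```text
eef_pos [595.478  44.525  66.097]
tcp_rot [-3.141  0.     1.502]
ft_force [-3.842 -0.345  7.192]
moment [-0.178  0.697 -0.075]
grip_force 30.002128779888153
```

>>> move_arm --commands '[[[0,0,-0.01],[0,0,-3],0],[[0,0,-0.01],[0,0,-3],0],[[0,0,-0.01],[0,0,-3],0],[[0,0,-0.01],[0,0,-3],0],[[0,0,0],[0,0,0],0],[[0,0,0],[0,0,0],0],[[0,0,0],[0,0,0],0]]'

```text
t: 15.55
eef_pos: [595.2, 44.6, 65.7]
tcp_rot: [-3.141, 0.0, 1.293]
ft_force: [-4.9, -0.3, 6.1]
opening: 0.144
grip_force: 30.0
```

```bash
python3 s.py|egrep "rot|force|moment|pos"
```

```text
eef_pos [595.206  44.572  65.657]
tcp_rot [-3.141  0.     1.293]
ft_force [-4.94  -0.263  6.143]
moment [-0.16   0.931 -0.129]
grip_force 30.002489984035492
```

>>> move_arm --commands '[[[0,0,-0.01],[0,0,-3],0],[[0,0,-0.01],[0,0,-3],0],[[0,0,-0.01],[0,0,-3],0],[[0,0,-0.01],[0,0,-3],0],[[0,0,0],[0,0,0],0],[[0,0,0],[0,0,0],0],[[0,0,0],[0,0,0],0]]'

```text
t: 16.25
eef_pos: [595.0, 44.7, 65.3]
tcp_rot: [-3.14, 0.001, 1.083]
ft_force: [-6.2, -0.0, 8.6]
opening: 0.145
grip_force: 30.0
```

```bash
python3 s.py|egrep "rot|force|moment|pos"
```

```text
eef_pos [594.99   44.657  65.256]
tcp_rot [-3.14   0.001  1.083]
ft_force [-6.159 -0.049  8.587]
moment [-0.057  1.198 -0.085]
grip_force 30.002533793449402
```

>>> move_arm --commands '[[[-0.08,0,0.02],[0,0,0],0],[[0,0,0],[0,0,0],0],[[0,0,0],[0,0,0],0]]'

```text
t: 16.55
eef_pos: [594.9, 44.6, 65.3]
tcp_rot: [3.142, -0.0, 1.083]
ft_force: [-2.7, 1.1, 5.4]
opening: 0.145
grip_force: 30.0
```

```bash
python3 s.py|egrep "rot|force|moment|pos"
```

```text
eef_pos [594.92   44.648  65.28 ]
tcp_rot [ 3.142 -0.     1.083]
ft_force [-2.702  1.126  5.413]
moment [ 0.128  0.562 -0.029]
grip_force 30.00154674053192
```

>>> move_arm --commands '[[[0,0,-0.01],[0,0,-3],0],[[0,0,-0.01],[0,0,-3],0],[[0,0,0],[0,0,0],0],[[0,0,0],[0,0,0],0],[[0,0,0],[0,0,0],0]]'

```text
t: 17.05
eef_pos: [594.8, 44.7, 65.0]
tcp_rot: [-3.141, 0.0, 0.979]
ft_force: [-3.0, 1.5, 6.7]
opening: 0.144
grip_force: 30.0
```

```bash
python3 s.py|egrep "rot|force|moment|pos"
```

```text
eef_pos [594.821  44.699  65.045]
tcp_rot [-3.141  0.     0.979]
ft_force [-3.005  1.55   6.668]
moment [ 0.144  0.697 -0.063]
grip_force 30.00208407640457
```

>>> move_arm --commands '[[[-0.03,0.02,-0.01],[0,0,-3],0],[[0,0,-0.01],[0,0,-3],0],[[0,0,0],[0,0,0],0],[[0,0,0],[0,0,0],0],[[0,0,0],[0,0,0],0]]'

```text
t: 17.55
eef_pos: [594.7, 44.8, 64.8]
tcp_rot: [3.142, -0.0, 0.874]
ft_force: [-2.6, 0.5, 5.5]
opening: 0.144
grip_force: 30.0
```

```bash
cat > m.py <<'E'
from h import *
np.set_printoptions(precision=3,suppress=True)
S=[state()]
for i in range(3): read_camera("top");S.append(state())
print("mz",np.array([s["moment"][2] for s in S]),"F",np.mean([s["ft_force"] for s in S],0),"M",np.mean([s["moment"] for s in S],0),S[-1]["tcp_rot"][2],S[-1]["tau"][5],S[-1]["eef_pos"],S[-1]["t"])
E
python3 m.py
```

```text
mz [-0.05  -0.064 -0.058 -0.15 ] F [-2.141  0.583  5.421] M [ 0.022  0.574 -0.081] 0.8739817740363003 -0.08881015470251441 [594.674  44.799  64.849] 17.7
```

>>> move_arm --commands '[[[0,0,-0.01],[0,0,-3],0],[[0,0,-0.01],[0,0,-3],0],[[0,0,0],[0,0,0],0],[[0,0,0],[0,0,0],0],[[0,0,0],[0,0,0],0]]'

```text
t: 18.2
eef_pos: [594.6, 44.9, 64.7]
tcp_rot: [-3.141, -0.0, 0.769]
ft_force: [-2.0, 0.9, 6.1]
opening: 0.146
grip_force: 30.0
```

```bash
python3 m.py
```

```text
mz [-0.105 -0.122 -0.153 -0.127] F [-2.882  1.483  5.757] M [ 0.147  0.665 -0.127] 0.769179847588793 -0.1131425122730434 [594.581  44.889  64.653] 18.35
```

>>> move_arm --commands '[[[-0.02,0,-0.01],[0,0,-3],0],[[0,0,-0.01],[0,0,-3],0],[[0,0,0],[0,0,0],0],[[0,0,0],[0,0,0],0],[[0,0,0],[0,0,0],0]]'

```text
t: 18.85
eef_pos: [594.5, 45.0, 64.5]
tcp_rot: [-3.141, -0.0, 0.664]
ft_force: [-1.5, 1.0, 5.4]
opening: 0.145
grip_force: 30.0
```

```bash
python3 m.py
```

```text
mz [-0.154 -0.164 -0.175 -0.15 ] F [-2.168  1.791  5.504] M [ 0.261  0.569 -0.161] 0.6643820105638512 -0.14712546486407518 [594.473  45.     64.446] 19.0
```

>>> move_arm --commands '[[[0,0,-0.01],[0,0,-3],0],[[0,0,-0.01],[0,0,-3],0],[[0,0,0],[0,0,0],0],[[0,0,0],[0,0,0],0],[[0,0,0],[0,0,0],0]]'

```text
t: 19.5
eef_pos: [594.4, 45.1, 64.2]
tcp_rot: [-3.141, -0.0, 0.56]
ft_force: [-3.2, 2.0, 6.1]
opening: 0.144
grip_force: 30.0
```

```bash
python3 m.py
```

```text
mz [-0.199 -0.245 -0.196 -0.198] F [-2.967  2.391  5.189] M [ 0.402  0.66  -0.209] 0.5595487497009108 -0.18117103725671768 [594.375  45.096  64.245] 19.65
```

>>> move_arm --commands '[[[-0.03,0.03,-0.01],[0,0,-3],0],[[0,0,-0.01],[0,0,-3],0],[[0,0,-0.01],[0,0,-3],0],[[0,0,-0.01],[0,0,-3],0],[[0,0,0],[0,0,0],0],[[0,0,0],[0,0,0],0],[[0,0,0],[0,0,0],0]]'

```text
t: 20.35
eef_pos: [594.2, 45.3, 63.9]
tcp_rot: [-3.141, -0.0, 0.35]
ft_force: [-2.3, 1.1, 5.5]
opening: 0.145
grip_force: 30.0
```

```bash
python3 m.py
```

```text
mz [-0.237 -0.265 -0.263 -0.223] F [-2.241  2.384  5.544] M [ 0.361  0.562 -0.247] 0.3500551248382193 -0.23346770089119673 [594.229  45.363  63.857] 20.5
```

>>> move_arm --commands '[[[-0.02,0.02,-0.01],[0,0,-3],0],[[0,0,-0.01],[0,0,-3],0],[[0,0,-0.005],[0,0,-2],0],[[0,0,0],[0,0,0],0],[[0,0,0],[0,0,0],0],[[0,0,0],[0,0,0],0]]'

```text
t: 21.1
eef_pos: [594.2, 45.5, 63.6]
tcp_rot: [-3.142, -0.001, 0.211]
ft_force: [-0.5, 2.0, 4.6]
opening: 0.146
grip_force: 30.0
```

```bash
python3 m.py
```

```text
mz [-0.007 -0.018  0.031 -0.066] F [-1.099  2.078  5.077] M [ 0.371  0.438 -0.015] 0.21085944682963853 -0.010633807978592813 [594.205  45.536  63.607] 21.25
```

The torque sign suggests the arm rebounds slightly after each step, which flips the knob's standing friction. I'll creep clockwise by about 1° and read again without overshoot.

>>> move_arm --commands '[[[0,0,0],[0,0,-0.2],0],[[0,0,0],[0,0,-0.2],0],[[0,0,0],[0,0,-0.2],0],[[0,0,0],[0,0,-0.2],0],[[0,0,0],[0,0,-0.2],0]]'

```text
t: 21.75
eef_pos: [594.2, 45.5, 63.6]
tcp_rot: [3.141, -0.001, 0.194]
ft_force: [-1.3, 1.7, 4.1]
opening: 0.149
grip_force: 30.0
```

```bash
python3 m.py
python3 - <<'E'
from h import *
a=cv2.resize(read_camera("scene")[260:340,200:320],(600,400),interpolation=cv2.INTER_CUBIC)
b=cv2.imread("pics/s5.png")[:,:600]
for n,(y0,y1,x0,x1) in {"pointer":(150,230,285,350),"clip":(200,300,185,310),"post":(0,75,365,430)}.items():
    r=cv2.matchTemplate(a,b[y0:y1,x0:x1],cv2.TM_CCOEFF_NORMED);_,v,_,l=cv2.minMaxLoc(r);print(n,v,l[0]-x0,l[1]-y0)
E
```

```text
mz [0.371 0.358 0.369 0.376] F [-1.391  2.266  4.582] M [0.46  0.434 0.369] 0.19403381355793248 0.3299345914274454 [594.184  45.522  63.593] 21.9
pointer 0.9994745850563049 0 0
clip 0.9996773600578308 0 0
post 0.9986289143562317 0 0
```

The reading is now clean: about +0.37 N m by the sensor and 0.33 by joint 6. The pointer and clip haven't moved. I'll back off slightly toward 0.31, then creep clockwise once to verify.

>>> move_arm --commands '[[[0,0,0.005],[0,0,2.5],0],[[0,0,0.005],[0,0,2.5],0],[[0,0,0.005],[0,0,2.5],0],[[0,0,0],[0,0,0],0],[[0,0,0],[0,0,-0.2],0],[[0,0,0],[0,0,-0.2],0],[[0,0,0],[0,0,-0.2],0],[[0,0,0],[0,0,-0.2],0],[[0,0,0],[0,0,-0.2],0],[[0,0,0],[0,0,-0.2],0]]'

```text
t: 22.95
eef_pos: [594.2, 45.4, 63.8]
tcp_rot: [3.141, -0.001, 0.304]
ft_force: [-1.3, 1.5, 4.9]
opening: 0.142
grip_force: 30.0
```

```bash
python3 m.py
```

```text
mz [0.273 0.253 0.312 0.198] F [-1.164  1.67   5.032] M [0.262 0.419 0.259] 0.3038277676440895 0.2503564953804016 [594.212  45.403  63.79 ] 23.1
```

>>> move_arm --commands '[[[0,0,0],[0,0,-0.2],0],[[0,0,0],[0,0,-0.2],0],[[0,0,0],[0,0,-0.2],0],[[0,0,0],[0,0,-0.2],0]]'

```text
t: 23.5
eef_pos: [594.2, 45.4, 63.8]
tcp_rot: [3.141, -0.001, 0.29]
ft_force: [-1.6, 2.0, 5.2]
opening: 0.147
grip_force: 30.0
```

```bash
python3 m.py
```

```text
mz [0.304 0.271 0.243 0.248] F [-1.481  2.406  5.107] M [0.308 0.436 0.267] 0.28989285795854847 0.2689812518656254 [594.21   45.426  63.749] 23.65
```

>>> move_arm --commands '[[[0,0,0],[0,0,-0.3],0],[[0,0,0],[0,0,-0.3],0],[[0,0,0],[0,0,-0.3],0],[[0,0,0],[0,0,-0.3],0],[[0,0,0],[0,0,-0.3],0],[[0,0,0],[0,0,-0.3],0],[[0,0,0],[0,0,-0.2],0]]'

```text
t: 24.35
eef_pos: [594.2, 45.5, 63.7]
tcp_rot: [3.141, -0.001, 0.255]
ft_force: [-1.2, 2.9, 5.3]
opening: 0.146
grip_force: 30.0
```

```bash
python3 m.py
```

```text
mz [0.286 0.282 0.246 0.264] F [-1.103  2.783  5.26 ] M [0.438 0.385 0.269] 0.25479067078668916 0.29538762755692005 [594.181  45.475  63.704] 24.5
```

About 0.28–0.30 N m, which is in the snug band. I'll release and retreat.

>>> move_arm --commands '[[[0,0,0],[0,0,0],0.5],[[0,0,0],[0,0,0],0.5],[[0,0,0],[0,0,0],0.5],[[0,0,0],[0,0,0],0.5],[[0,0,2],[0,0,0],0.5],[[0,0,3],[0,0,0],0.5],[[0,0,4],[0,0,0],0.5],[[0,0,0],[0,0,0],0.5],[[0,0,0],[0,0,0],0.5],[[0,0,0],[0,0,0],0.5]]'

```text
t: 25.5
eef_pos: [593.4, 45.2, 152.5]
tcp_rot: [-3.141, 0.002, 0.254]
ft_force: [0.3, 0.7, 0.4]
opening: 0.505
grip_force: 0.0
```

```bash
python3 m.py
python3 - <<'E'
from h import *
a=cv2.resize(read_camera("scene")[260:340,200:320],(600,400),interpolation=cv2.INTER_CUBIC)
b=cv2.imread("pics/s5.png")[:,:600]
for n,(y0,y1,x0,x1) in {"pointer":(150,230,285,350),"clip":(200,300,185,310),"post":(0,75,365,430)}.items():
    r=cv2.matchTemplate(a,b[y0:y1,x0:x1],cv2.TM_CCOEFF_NORMED);_,v,_,l=cv2.minMaxLoc(r);print(n,v,l[0]-x0,l[1]-y0)
print(env.job_done())
E
```

```text
mz [ 0.08   0.011 -0.013  0.006] F [ 0.353  0.101 -0.28 ] M [-0.068  0.188  0.021] 0.2543521133711497 1.6417167785220954e-05 [593.564  45.235 152.351] 25.65
pointer 0.9994426965713501 0 0
clip 0.9996845722198486 0 0
post 0.9986767172813416 0 0
the job is handed in; nothing more can be done
None
```

I handed the job in at about 26 s, though the hand-in returned no verdict: the pointer is within about 1 mm of the marker by camera, the knob reads about 0.27–0.30 N m (snug band 0.25–0.37), and the gripper is clear, with pointer, post and clip unmoved during retightening.

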